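# Walk the receipt printer square against the hand-off ledge

### The job

The receipt printer on the cafe counter has been knocked askew. Walk it round with fingertip pushes at its corners until it faces you squarely, turning it out on the open counter before it meets the wooden hand-off ledge so that no corner digs into the wood, then push one front corner and the other until its back stands flush along the ledge. It is heavy: only push it, never lift or tip it, leave the other things on the counter where they are, and take your hand away.

Things in the scene. Friction and masses are not known exactly. Their poses are not given: they have to be found in the camera images.
- printer: Black receipt printer on rubber feet, 0.9 to 1.3 kg, 5 to 20 N to push. 130 mm deep (x, front to back), 140 wide (y), 108 high. Origin: centre of its underside; own x runs to its back, z up. Flat upright sides 4 to 76 mm up, to push on; the cover above is set back 22 mm at the front, behind a white sloping bezel. Starts 105-150 mm short of its place, turned 0.45-1.1 rad anticlockwise from above.
- printer_back_left (a point): Point on the printer's back left upright edge: own x = +65 mm, y = +70 mm, 40 mm above the underside. The front face, with the white band and round key, is at own x = -65 mm.
- printer_back_right (a point): Point on the printer's back right upright edge: own x = +65 mm, y = -70 mm, 40 mm above the underside. Pushed square on 15 mm in from one end of a face, the printer pivots about a point some 90 mm beyond its middle, on the other side.
- ledge: Dark wooden hand-off ledge, fixed along the counter's far side: 920 mm long (its y), 146 deep, 90 high, with a flat upright near face. Origin: middle of that near face, at counter height. Its x axis points level away from the robot, square to the near face; the wood lies at x above 0.
- card_terminal: Loose card terminal, bystander: 175 x 84 mm, 63 mm high, lying on the counter up to 80 mm short of the ledge, beside the printer's gap. Origin: centre of its underside, x along its length.
- pen_pot: Loose aluminium pot of pens, bystander: 72 mm across, 95 mm high, pens to 140 mm, standing a little short of the ledge. Origin: centre of its underside.
- paper_roll: Loose spare till roll standing on end, bystander: 68 mm across, 80 mm high. Origin: centre of its underside. Terminal, pot and roll stand at three places along the ledge in any order: one left of the printer's gap, two right of it.
- keys: Loose bunch of keys lying flat on the counter to the left, bystander: about 70 x 60 mm, 7 mm high. Origin: centre of its ring, keys along its own +x.
Things that resemble listed ones, but are neither listed nor needed, are in the scene too. Several things have the shape of the printer; the one meant has the colours described above.

How it is judged (in metres and radians):
At the end, for the whole second after the job is handed in: Both back edges of the printer are within 5 mm of the ledge's near face (its back flush along the ledge, its front towards the robot), it stands flat on its feet and at rest, and the card terminal, pen pot, paper roll and keys are within 15 mm of where they were (x of each of printer_back_left, printer_back_right in the frame of ledge above -0.005 m and angle between printer's own z axis and vertical below 0.03 rad and height (world z) of printer below 0.004 m and linear speed of printer below 0.01 m/s and distance of each of card_terminal, pen_pot, paper_roll, keys from where it was at the start of the episode below 0.015 m); the robot touches nothing.
It fails at once if the printer is lifted or tipped (height (world z) of printer above 0.012 m or angle between printer's own z axis and vertical above 0.12 rad).
It fails at once if the printer is pressed against the ledge while still more than 15 degrees (0.26 rad) askew (contact force between printer and ledge above 1 N and angle between the x axis of printer and the x axis of ledge, either way round above 0.26 rad).
It fails at once if a bystander is moved by more than 15 mm (distance of any of card_terminal, pen_pot, paper_roll, keys from where it was at the start of the episode above 0.015 m).
It also fails if it takes over 67 s, if anything falls off the work surface, if the arm or the gripper's body presses on something with over 40 N, if the wrist force passes 120 N, or if a joint passes its speed limit or range.

### The arm

A 7-joint arm with a two-finger parallel gripper is mounted at the origin on the work surface. World frame = base frame: x ahead of the robot, y to its left, z up, the work surface at z = 0. Lengths are in m, angles in degrees, forces in N, time in s.
With the tool pointing down it reaches from about 0.425 to 0.875 m from the base axis. Payload 4.7 kg.
Tool frame: the origin (TCP) lies midway between the tips of the shut fingers; the grasp point (between the pads) lies env.grip_point_offset behind it (env.grip_point_offset is the distance from the TCP to the grasp point, in m); z points along the fingers, y is the line along which they close (so a half turn about z gives the same grasp; the last joint's range is limited). The gripper opens to 87 mm and grips with 3 to 60 N. Pads are 19 mm wide; open, the fingers measure 117 mm over their backs; the gripper's body (75 mm by 190 mm) begins 51 mm behind the grasp point.
Start: joints at [-62.447, 18.392, -4.016, 83.108, 1.295, 78.541, -3.26], TCP at [0.293, 0.58, 0.223] pointing down, gripper open.
Joint ranges: [-163.93, 163.93], [-17.29, 119.83], [-79.2, 71.16], [3.27, 140.29], [-89.18, 269.18], [5.43, 117.66], [-154.24, 154.24]. Speed limits (degrees/s): [147.25, 147.25, 180, 180, 180, 180, 180].

### API

Orientations are given as [roll, pitch, yaw] about the fixed x, y, z axes, in that order (R = Rz(yaw) Ry(pitch) Rx(roll)).
In Python, from cell import env gives the robot as it stands.
- The arm moves only by the shell command python3 -m creep 'ROWS' [FORCE]. ROWS is a JSON object of lists of equal length, an entry for each row: "translation": the shift along the tool's x, y, z in units of 0.08 m (1.0 is 0.08 m), a list of three; "turn": the turn, a rotation vector about the tool's x, y, z in units of 180 degrees (1.0 is 180 degrees), a list of three; "grip": the opening, from 0 (shut) to 1 (fully open). In form: {"translation": [[x, y, z], ...], "turn": [[ax, ay, az], ...], "grip": [grip, ...]}. A call has 1 to 5 rows; each row shifts and turns the commanded pose from where the row before left it, along the tool's axes as they then stand; what a row does not reach is not made up. A row lasts 1/8 s, in which the tool goes at most 62.5 mm and 10.7 degrees, less where a joint would pass 70% of its speed; a pose out of reach is approached as far as the arm can. A call with a number of a shift or a turn outside -1 to 1 is refused whole. A call with a gripper value outside its range is refused whole. The fingers move at their own pace and stop on an object; FORCE is the grip in N (left out, the last holds). Time passes only in rows, so rows that do not move let the fingers close. It gives the time, the measured TCP pose, the force, the opening and the grip force at its end, in the units of the state.
- env.get_obs(): the state, without advancing time (a new reading comes with each control period).
- env.read_camera(name): name is "side" or "top"; returns a dict with "frame" (384x512x3 uint8, red, green, blue), "z_map" (384x512 float32, m along the optical axis (not along the pixel's ray), 0 where there is no reading), "K" (3x3 intrinsics, pixels), "rvec" (rotation vector, rad) and "tvec" (3), from world to camera coordinates, as OpenCV has them. Camera axes: x right, y down, z forward; pixel columns grow to the right and rows downward; lengths in m; the calibration is good to about 2 mm. A picture is of the moment at which its call begins.
- env.sign_off(): hands the job in; it is judged then, once.
The state is a dict: "time_s": time; "qpos": joint angles; "joint_velocities": joint speeds; "effort": joint torques, N m; "tool_pos": TCP position; "tool_rot": TCP orientation; "force": force on the tool from outside, world axes, zero at the start; "wrist_torque": the same for the moment, N m; "grip_width": finger opening in m; "grasp_force": force on a finger pad.
Only numpy, scipy, OpenCV 4.12 (cv2) and the standard library are available. Lean on these libraries where they do the work, as an engineer would, in place of code of your own. Each camera call takes 0.05 s, during which the arm holds its last target. There are 200 camera calls.

## Working session

There is one attempt and no reset: what is moved stays moved. The work goes in short steps, Python scripts to look and compute and a shell command to move; the robot and the scene stay as the last step left them, time stands still between calls to the robot, and variables do not carry over. Pictures are saved under pics/ and viewed, at most 10 in all, crops included, and the job is handed in when it is done.

```bash
mkdir -p pics; ls; cat > h.py <<'E'
import numpy as np, cv2
from cell import env
def cam(n):
    c=env.read_camera(n); R,_=cv2.Rodrigues(np.array(c['rvec'],float)); c['R']=R; c['t']=np.array(c['tvec'],float).reshape(3)
    z=c['z_map'];v,u=np.indices(z.shape);K=np.array(c['K'])
    P=np.stack([(u-K[0,2])*z/K[0,0],(v-K[1,2])*z/K[1,1],z],-1)
    c['W']=(P-c['t'])@R; c['W'][z==0]=np.nan
    return c
E
python3 - <<'E'
from h import *
for n in('top','side'):
    c=cam(n); cv2.imwrite(f'pics/{n}0.png',c['frame'][...,::-1]); print(n,np.round(c['K'],1).tolist(),-c['R'].T@c['t'],c['R'][2])
    np.savez(f'{n}0.npz',f=c['frame'],W=c['W'])
o=env.get_obs();print({k:np.round(v,3).tolist() for k,v in o.items()}, env.grip_point_offset)
E
```

```text
pics
top [[487.1, 0.0, 254.1], [0.0, 487.1, 187.8], [0.0, 0.0, 1.0]] [ 0.42845715 -0.01145285  1.25517254] [ 0.10231241 -0.02013332 -0.99454855]
side [[399.2, 0.0, 254.7], [0.0, 399.2, 191.6], [0.0, 0.0, 1.0]] [ 0.38221817 -0.91539946  0.72897945] [ 0.15886683  0.77820409 -0.60758515]
{'time_s': 0.1, 'qpos': [-62.446, 18.436, -4.015, 83.169, 1.294, 78.542, -3.259], 'joint_velocities': [-0.026, -0.201, 0.029, -0.107, 0.055, -0.007, 0.039], 'effort': [-0.0, -49.257, -0.406, -31.34, -0.064, 0.04, 0.0], 'tool_pos': [0.292, 0.58, 0.222], 'tool_rot': [-179.899, 0.005, 153.256], 'force': [-0.734, 0.117, -0.13], 'wrist_torque': [0.012, -0.019, -0.007], 'grasp_force': 0.0, 'grip_width': 0.087} 0.0187
```

View pics/top0.png

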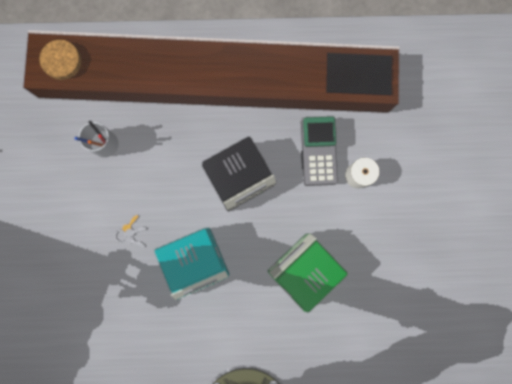

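View pics/side0.png

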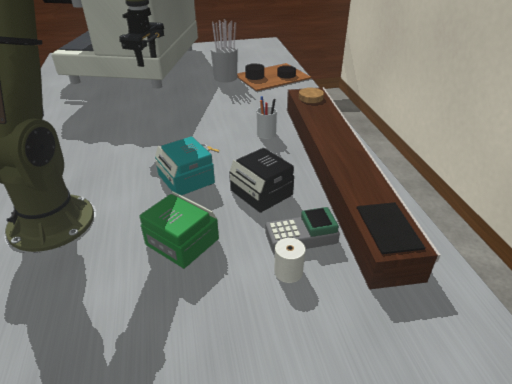

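Top view: things with the printer's shape are teal (192,263), green (308,273) and black (238,172). The black one with the white band on its lower-right side is the one described. Pot is at (95,138), keys (132,232), terminal (320,150), roll (364,172), and the ledge's near face runs roughly (38,97)–(390,108).

```bash
cat >> h.py <<'E'
def rect(P):
    (c,s,a)=cv2.minAreaRect(P[:,:2].astype(np.float32)); return np.round(c,4),np.round(s,4),round(a,2)
def clouds(exclude=None):
    return [cam('top'),cam('side')]
def ledge(W):
    # near face: points with z .02-.08 near x .75.. facing robot
    t=W.reshape(-1,3); t=t[np.isfinite(t).all(1)]
    return t
E
python3 - <<'E'
from h import *
T=np.load('top0.npz');S=np.load('side0.npz')
W=T['W'];f=T['f']
pts=dict(led1=(45,90),led2=(215,100),led3=(380,100),ledf=(220,107),led4=(60,98),pr=(238,172),table=(300,215),pot=(95,138),keys=(132,232),roll=(364,172),term=(320,150))
for k,(u,v) in pts.items(): print(k,np.round(W[v,u],4))
# ledge top near edge per column
E_=[]
for u in range(50,390,10):
    col=W[60:125,u]; ok=np.abs(col[:,2]-.09)<.006
    if ok.any(): E_.append(col[ok][-1])
E_=np.array(E_); p=np.polyfit(E_[:,1],E_[:,0],1); print('ledge top edge x=a*y+b',p,np.abs(np.polyval(p,E_[:,1])-E_[:,0]).max())
f2=[]
for u in range(50,390,10):
    col=W[60:125,u]; ok=(col[:,2]>.02)&(col[:,2]<.075)
    f2+=list(col[ok])
f2=np.array(f2); p2=np.polyfit(f2[:,1],f2[:,0],1); print('face',p2,len(f2),np.abs(np.polyval(p2,f2[:,1])-f2[:,0]).max())
allw=np.concatenate([W.reshape(-1,3),S['W'].reshape(-1,3)]); 
c0=W[172,238]
for nm,w in(('top',W.reshape(-1,3)),('side',S['W'].reshape(-1,3)),('both',allw)):
    m=(w[:,2]>.012)&(w[:,2]<.13)&(np.hypot(w[:,0]-c0[0],w[:,1]-c0[1])<.105); q=w[m]; print(nm,len(q),q[:,2].max(),rect(q)); q2=q[q[:,2]>.1]; print('  cover',rect(q2),np.median(q2[:,2]))
    q3=q[(q[:,2]<.074)]; print('  low',rect(q3))
for nm,c,r in(('pot',(95,138),.06),('roll',(364,172),.055),('term',(320,150),.1),('teal',(192,263),.1),('green',(308,273),.1)):
    c0=W[c[1],c[0]]; w=W.reshape(-1,3); m=(w[:,2]>.015)&(np.hypot(w[:,0]-c0[0],w[:,1]-c0[1])<r)&(w[:,0]<np.polyval(p,w[:,1])-.005); print(nm,rect(w[m]),cv2.boxPoints(cv2.minAreaRect(w[m][:,:2].astype(np.float32))).round(3).tolist(),w[m][:,2].max().round(3))
im=f[110:280,120:400]; cv2.imwrite('pics/crop.png',cv2.resize(im,None,fx=2.5,fy=2.5,interpolation=2)[...,::-1])
E
```

```text
led1 [0.8056 0.4733 0.0768]
led2 [0.7792 0.0571 0.0477]
led3 [ 0.7562 -0.3496  0.0946]
ledf [0.7736 0.047  0.0009]
led4 [0.8048 0.4618 0.0099]
pr [0.5852 0.0026 0.1085]
table [ 0.4841 -0.1533 -0.0008]
pot [0.6983 0.3729 0.0027]
keys [0.4524 0.2779 0.0025]
roll [ 0.581  -0.3043  0.0816]
term [ 0.6455 -0.2057  0.0399]
ledge top edge x=a*y+b [0.05430563 0.77342605] 0.07793750699312074
face [0.08518533 0.76975885] 230 0.047674679189088076
top 3235 0.1157560573160245 (array([0.5867, 0.0007]), array([0.133 , 0.1409]), 27.63)
  cover (array([0.5923, 0.0029]), array([0.121 , 0.1351]), 27.54) 0.10792516402201012
  low (array([ 5.845e-01, -4.000e-04]), array([0.1268, 0.1418]), 26.86)
side 2923 0.11411144530572528 (array([ 5.881e-01, -2.000e-04]), array([0.1338, 0.1439]), 26.99)
  cover (array([0.5908, 0.0028]), array([0.1253, 0.1396]), 26.19) 0.10983882171520425
  low (array([ 0.5725, -0.0424]), array([0.0968, 0.1876]), 70.31)
both 6158 0.1157560573160245 (array([ 0.5881, -0.    ]), array([0.1338, 0.1441]), 27.01)
  cover (array([0.5908, 0.0028]), array([0.1253, 0.1396]), 26.19) 0.108509744431
[... 590 characters left out ...]
ray([0.1733, 0.1386]), 0.39) [[0.5590000152587891, -0.16099999845027924], [0.5600000023841858, -0.29899999499320984], [0.7329999804496765, -0.2980000078678131], [0.7329999804496765, -0.1589999943971634]] 0.085
teal (array([0.3744, 0.1176]), array([0.1328, 0.1401]), 20.42) [[0.2879999876022339, 0.1599999964237213], [0.3370000123977661, 0.028999999165534973], [0.460999995470047, 0.07500000298023224], [0.41200000047683716, 0.20600000023841858]] 0.116
green (array([ 0.3442, -0.1563]), array([0.1327, 0.1395]), 40.82) [[0.24799999594688416, -0.1469999998807907], [0.3400000035762787, -0.25200000405311584], [0.4399999976158142, -0.16599999368190765], [0.3490000069141388, -0.05999999865889549]] 0.116
```

View pics/crop.png

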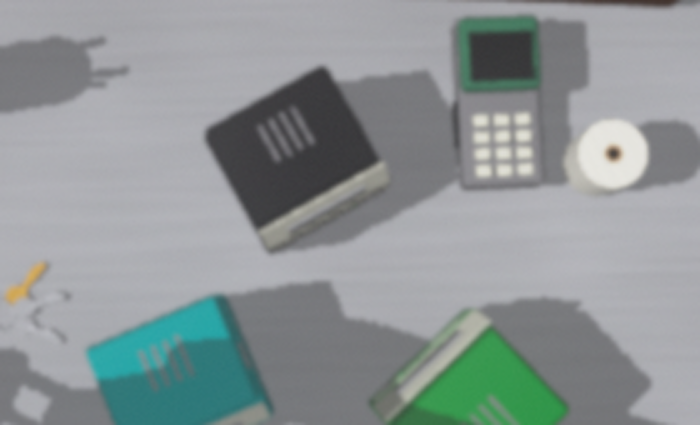

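The crop confirms the choice: black cover with vents at about (295,150), and the white band with its front along (270,245)–(385,175). Next: refine the ledge and printer poses and work out the first moves, a push on the left face near the back corner, because teal blocks the front-left.

```bash
cat >> h.py <<'E'
from scipy.optimize import least_squares
from scipy.spatial.transform import Rotation as Rn
def ledgefit(W):
    E_=[]
    for u in list(range(55,290,5)):
        col=W[60:125,u]; ok=(col[:,2]>.02)&(col[:,2]<.08)&(col[:,0]>.72)
        E_+=list(col[ok])
    E_=np.array(E_); r=least_squares(lambda p:p[0]*E_[:,1]+p[1]-E_[:,0],[0.03,.77],loss='soft_l1',f_scale=.002); return r.x
def printer(c0, Ws, cols, phi0):
    # black cover/side points
    q=[]
    for W,f in zip(Ws,cols):
        m=(W[...,2]>.012)&(W[...,2]<.118)&(np.hypot(W[...,0]-c0[0],W[...,1]-c0[1])<.11)
        q.append(W[m])
    q=np.concatenate(q); h=cv2.minAreaRect(q[:,:2].astype(np.float32))
    a=h[2]; a=a+90*round((phi0-a)/90); return np.array(h[0]),a,h[1]
def go(p0,rot0,target,yaw,tilt):
    """tool-frame turn (units) then shift (units) to reach target with Rz(yaw)Rx(180) then tilt about tool y"""
    A=Rn.from_euler('xyz',rot0,degrees=True); B=Rn.from_euler('xyz',[180,0,yaw],degrees=True)*Rn.from_euler('y',tilt,degrees=True)
    rv=(A.inv()*B).as_rotvec()/np.pi; sh=B.inv().apply(np.array(target)-p0)/.08
    print('turn',rv.round(3),'deg',np.linalg.norm(rv)*180,'shift',sh.round(3)); return B
E
python3 - <<'E'
from h import *
T=np.load('top0.npz');S=np.load('side0.npz')
l=ledgefit(T['W']);print('ledge',l,np.degrees(np.arctan(l[0])))
t=S['W'].reshape(-1,3);m=(abs(t[:,2]-.091)<.006)&(t[:,0]>.74)&(t[:,0]<1)&(abs(t[:,1])<.3); print('side ledge top rect',rect(t[m]))
c,a,s=printer((.5875,0),[T['W'],S['W']],[T['f'],S['f']],27);print(c,a,s)
w=T['W'].reshape(-1,3);w2=S['W'].reshape(-1,3)
for q in(w,w2):
    m=(q[:,2]>.012)&(abs(q[:,0]-.64)<.12)&(abs(q[:,1]+.2)<.062)&(q[:,2]<.07)&(q[:,0]<.75); print('term',rect(q[m]),q[m][:,1].max())
u=np.radians(a);R=np.array([[np.cos(u),-np.sin(u)],[np.sin(u),np.cos(u)]])
st=c+R@[48,0]*0.001+R@[0,.125]; ct=c+R@[.048,.07]
print('standoff',st,'contact',ct)
o=env.get_obs()
B=go(o['tool_pos'],o['tool_rot'],[*st,.16],90+a,-20)
print('down',B.inv().apply([0,0,-.13])/.08,'push10mm',B.inv().apply([*(R@[0,-.01]),0])/.08)
E
```

```text
ledge [0.06628642 0.77529999] 3.7923839981659317
side ledge top rect (array([ 8.489e-01, -2.000e-04]), array([0.6093, 0.149 ]), 86.18)
[ 5.88059545e-01 -1.58995390e-05] 27.013813018798828 (0.13377141952514648, 0.14414186775684357)
term (array([ 0.6458, -0.204 ]), array([0.0879, 0.1731]), 89.64) -0.160049901196812
term (array([ 0.647 , -0.2063]), array([0.1742, 0.0862]), 0.96) -0.16342042564998185
standoff [0.57404694 0.13314809] contact [0.59902823 0.08414875]
turn [ 0.035 -0.107  0.199] deg 41.213619058304445 shift [-5.916  0.6    2.972]
down [ 5.55782733e-01 -2.70616862e-16  1.52700051e+00] push10mm [-1.17461578e-01  2.49869188e-17  4.27525179e-02]
```

```bash
python3 -m creep '{"translation":[[0,0,0],[0,0,0],[0,0,0],[0,0,0]],"turn":[[0.009,-0.027,0.05],[0.009,-0.027,0.05],[0.009,-0.027,0.05],[0.009,-0.027,0.05]],"grip":[0,0,0,0]}' 20
python3 -m creep '{"translation":[[-0.59,0.06,0.3],[-0.59,0.06,0.3],[-0.59,0.06,0.3],[-0.59,0.06,0.3],[-0.59,0.06,0.3]],"turn":[[0,0,0],[0,0,0],[0,0,0],[0,0,0],[0,0,0]],"grip":[0,0,0,0,0]}'
python3 -m creep '{"translation":[[-0.59,0.06,0.3],[-0.59,0.06,0.3],[-0.59,0.06,0.3],[-0.59,0.06,0.3],[-0.5,0.05,0.25]],"turn":[[0,0,0],[0,0,0],[0,0,0],[0,0,0],[0,0,0]],"grip":[0,0,0,0,0]}'
python3 -m creep '{"translation":[[0,0,0]],"turn":[[0,0,0]],"grip":[0]}'
python3 - <<'E'
from h import *
o=env.get_obs(); print(o['time_s'],o['tool_pos'],o['tool_rot'])
B=go(o['tool_pos'],o['tool_rot'],[.574,.133,.03],117,-20)
E
```

```text
time_s: 0.6
tool_pos: [0.292, 0.5805, 0.2224]
tool_rot: [-180.0, 20.3, 116.6]
force: [0.1, -0.6, -0.6]
grip_width: 0.0548
grasp_force: 0.0
time_s: 1.23
tool_pos: [0.4333, 0.355, 0.1906]
tool_rot: [-179.9, 20.2, 116.9]
force: [0.3, -0.3, -0.4]
grip_width: 0.006
grasp_force: 0.0
time_s: 1.85
tool_pos: [0.569, 0.1376, 0.1606]
tool_rot: [-179.9, 20.2, 116.8]
force: [-0.9, 1.2, -0.8]
grip_width: 0.0004
grasp_force: 0.0
time_s: 1.98
tool_pos: [0.5693, 0.1344, 0.1607]
tool_rot: [-179.8, 20.3, 116.5]
force: [0.3, -0.1, -0.4]
grip_width: 0.0005
grasp_force: 0.0
1.975 [0.56934191 0.13439224 0.16066872] [-179.82518803   20.27061417  116.45926854]
turn [-0.002  0.001 -0.003] deg 0.6791613925190338 shift [0.519 0.044 1.549]
```

```bash
python3 -m creep '{"translation":[[0.17,0.015,0.52],[0.17,0.015,0.52],[0.18,0.015,0.51],[-0.23,0,0.085],[-0.12,0,0.043]],"turn":[[0,0,0],[0,0,0],[0,0,0],[0,0,0],[0,0,0]],"grip":[0,0,0,0,0]}'
python3 -m creep '{"translation":[[-0.12,0,0.043],[-0.12,0,0.043],[-0.12,0,0.043],[-0.12,0,0.043],[-0.12,0,0.043]],"turn":[[0,0,0],[0,0,0],[0,0,0],[0,0,0],[0,0,0]],"grip":[0,0,0,0,0]}'
cat > look.py <<'E'
import sys
from h import *
def fit(c0,phi0,save=None):
    t=cam('top'); s=cam('side'); o=env.get_obs()
    if save: cv2.imwrite(f'pics/{save}_t.png',t['frame'][...,::-1])
    q=[]
    for c in(t,s):
        W=c['W']; f=c['frame'].astype(int)
        q.append(W[(W[...,2]>.095)&(W[...,2]<.118)&(np.hypot(W[...,0]-c0[0],W[...,1]-c0[1])<.11)&(f.max(-1)<75)])
    q=np.concatenate(q)
    h=cv2.minAreaRect(q[:,:2].astype(np.float32)); a=h[2]+90*round((phi0-h[2])/90)
    d=h[1]; u=np.radians(a); R=np.array([[np.cos(u),-np.sin(u)],[np.sin(u),np.cos(u)]])
    rel=(q[:,:2]-np.array(h[0]))@R
    print('cover c',np.round(h[0],4),'yaw %.1f'%a,'size',np.ptp(rel,axis=0).round(3))
    L=[.0663,.7753]; n=np.array([1,-.0663])/np.hypot(1,.0663)
    e=np.array([np.ptp(rel[:,0]),np.ptp(rel[:,1])])/2
    c=np.array(h[0])+R@[rel[:,0].max()-.065-.001,0]
    for nm,p in(('BL',(.065,.07)),('BR',(.065,-.07)),('FL',(-.065,.07)),('FR',(-.065,-.07))):
        w=c+R@p; print(nm,w.round(4),'ledge x %.4f'%((w[0]-L[0]*w[1]-L[1])*n[0]))
    print('centre',c.round(4),'rel ledge %.1f deg'%(a+3.8)); print('t %.2f'%o['time_s'],'tcp',o['tool_pos'].round(4),o['tool_rot'].round(1),'F',np.round(o['force'],1))
    return c,a,R,o
E
python3 -c "
from look import *
fit((.59,-.02),15,'p1')"
```

```text
time_s: 2.6
tool_pos: [0.5881, 0.11, 0.0319]
tool_rot: [-180.0, 20.2, 116.8]
force: [-0.0, -0.7, 0.6]
grip_width: 0.0007
grasp_force: 0.0
time_s: 3.22
tool_pos: [0.6113, 0.071, 0.0322]
tool_rot: [179.7, 19.9, 117.0]
force: [-2.4, 7.2, 4.3]
grip_width: 0.0005
grasp_force: 3.3
cover c [5.977e-01 3.000e-04] yaw 19.6 size [0.112 0.185]
BL [0.6258 0.0847] ledge x -0.1548
BR [ 0.6729 -0.0472] ledge x -0.0991
FL [0.5034 0.041 ] ledge x -0.2740
FR [ 0.5504 -0.0909] ledge x -0.2184
centre [ 0.5881 -0.0031] rel ledge 23.4 deg
t 3.33 tcp [0.6117 0.0686 0.0323] [179.7  20.  116.9] F [0.7 4.2 2.3]
```

```bash
python3 -m creep '{"translation":[[-0.08,0,0.03],[-0.08,0,0.03],[-0.08,0,0.03],[-0.08,0,0.03],[-0.08,0,0.03]],"turn":[[0.006,0,0.016],[0.006,0,0.016],[0.006,0,0.016],[0.006,0,0.016],[0.006,0,0.016]],"grip":[0,0,0,0,0]}'
python3 - <<'E'
s=open('look.py').read()
s=s.replace("    q=np.concatenate(q)\n","""    q=np.concatenate(q)
    l=Rn.from_euler('xyz',o['tool_rot'],degrees=True).inv().apply(q-o['tool_pos'])
    ex=((l[:,2]<-.055)&(abs(l[:,0])<.055)&(abs(l[:,1])<.11))|((abs(l[:,0])<.03)&(abs(l[:,1])<.04)); q=q[~ex]
""")
open('look.py','w').write(s)
E
python3 -c "
from look import *
fit((.59,-.01),12,'p2')"
```

```text
time_s: 3.95
tool_pos: [0.624, 0.039, 0.0318]
tool_rot: [179.8, 19.9, 101.6]
force: [1.8, 8.8, 3.2]
grip_width: 0.0006
grasp_force: 3.6
cover c [ 0.6038 -0.0498] yaw 13.8 size [0.106 0.135]
BL [0.6374 0.0305] ledge x -0.1396
BR [ 0.6708 -0.1054] ledge x -0.0973
FL [ 5.111e-01 -5.000e-04] ledge x -0.2635
FR [ 0.5446 -0.1365] ledge x -0.2212
centre [ 0.591 -0.053] rel ledge 17.6 deg
t 4.05 tcp [0.6243 0.0373 0.0318] [179.9  20.  101.5] F [1.7 5.  0.7]
```

View pics/p2_t.png

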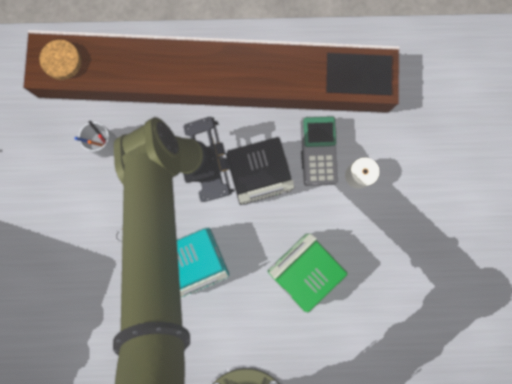

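Picture: the gripper is at the printer's left, and the printer sits at (260,170), turned about 18° from square and close enough to the terminal (320,150) to stop side-pushing. Now I move over to the front-left corner.

```bash
python3 - <<'E'
from h import *
o=env.get_obs()
B=go(o['tool_pos'],o['tool_rot'],o['tool_pos']+[0.0,.03,0],101.5,-20)
B=go(o['tool_pos'],o['tool_rot'],o['tool_pos']+[0,.0,.11],101.5,-20)
p=o['tool_pos']+[0,.03,.11]
B=go(p,[180,20,101.5],[.478,-.022,p[2]],185,-5)
B=go([0,0,p[2]],[180,5,185],[0,0,.05],185,-5)
B=go([0,0,0],[180,5,185],[.01*np.cos(.21),.01*np.sin(.21),0],185,-5)
E
```

```text
turn [0.001 0.    0.   ] deg 0.16359000449244976 shift [ 0.345  0.075 -0.126]
turn [0.001 0.    0.   ] deg 0.16359000449244976 shift [-0.47   0.    -1.292]
turn [-0.101  0.068 -0.454] deg 84.59256660718569 shift [ 1.912 -0.952 -0.167]
turn [0. 0. 0.] deg 0.0 shift [ 0.1   -0.     1.144]
turn [0. 0. 0.] deg 0.0 shift [-0.124  0.015  0.011]
```

```bash
python3 -m creep '{"translation":[[0.34,0.07,-0.13],[-0.23,0,-0.65],[-0.23,0,-0.65],[0,0,0],[0,0,0]],"turn":[[0,0,0],[0,0,0],[0,0,0],[-0.0126,0.0085,-0.0568],[-0.0126,0.0085,-0.0568]],"grip":[0,0,0,0,0]}'
python3 -m creep '{"translation":[[0,0,0],[0,0,0],[0,0,0],[0,0,0],[0,0,0]],"turn":[[-0.0126,0.0085,-0.0568],[-0.0126,0.0085,-0.0568],[-0.0126,0.0085,-0.0568],[-0.0126,0.0085,-0.0568],[-0.0126,0.0085,-0.0568]],"grip":[0,0,0,0,0]}'
python3 -m creep '{"translation":[[0,0,0],[0.64,-0.32,-0.06],[0.64,-0.32,-0.06],[0.63,-0.31,-0.05],[0,0,0]],"turn":[[-0.0126,0.0085,-0.0568],[0,0,0],[0,0,0],[0,0,0],[0,0,0]],"grip":[0,0,0,0,0]}'
python3 -c "
from look import *
c,a,R,o=fit((.603,-.05),12)
t=c+R@[-.1,.055];print(t)
go(o['tool_pos'],o['tool_rot'],[*t,.05],185,-5)
go([0,0,0],[180,5,185],[*(R@[.01,0]),0],185,-5)"
```

```text
time_s: 4.68
tool_pos: [0.6219, 0.0651, 0.1425]
tool_rot: [-177.6, 16.6, 123.3]
force: [0.1, -0.1, -0.1]
grip_width: 0.0008
grasp_force: 0.0
time_s: 5.3
tool_pos: [0.6212, 0.0643, 0.1417]
tool_rot: [-178.6, 6.5, 175.1]
force: [0.6, -0.4, -0.3]
grip_width: 0.0001
grasp_force: 0.0
time_s: 5.92
tool_pos: [0.4719, -0.027, 0.1418]
tool_rot: [-179.8, 4.7, -175.2]
force: [1.1, -0.1, -0.6]
grip_width: 0.0007
grasp_force: 0.0
cover c [ 0.6038 -0.0503] yaw 13.6 size [0.107 0.136]
BL [0.6382 0.03  ] ledge x -0.1388
BR [ 0.671  -0.1061] ledge x -0.0970
FL [ 5.118e-01 -5.000e-04] ledge x -0.2629
FR [ 0.5447 -0.1366] ledge x -0.2211
centre [ 0.5914 -0.0533] rel ledge 17.4 deg
t 6.03 tcp [ 0.4756 -0.0243  0.1429] [-179.8    5.  -175. ] F [0.2 0.1 0.8]
[ 0.48132489 -0.02327084]
turn [-0.001 -0.     0.   ] deg 0.1806433220586716 shift [0.03  0.007 1.163]
turn [0. 0. 0.] deg 0.0 shift [-0.123  0.019  0.011]
```

```bash
python3 -m creep '{"translation":[[0.02,0,0.58],[0.01,0,0.58],[-0.24,0.036,0.021],[-0.1,0.015,0.009],[-0.08,0.012,0.007]],"turn":[[0,0,0],[0,0,0],[0,0,0],[0,0,0],[0,0,0]],"grip":[0,0,0,0,0]}'
python3 -m creep '{"translation":[[-0.07,0.01,0.006],[-0.07,0.01,0.006],[-0.07,0.01,0.006],[0,0,0]],"turn":[[0,0,0],[0,0,0],[0,0,0],[0,0,0]],"grip":[0,0,0,0]}'
python3 -c "
from look import *
c,a,R,o=fit((.61,-.05),10)
print((o['tool_pos'][:2]-c)@R)"
```

```text
time_s: 6.65
tool_pos: [0.5123, -0.0151, 0.0485]
tool_rot: [-179.8, 4.5, -174.9]
force: [-6.9, 1.1, 2.5]
grip_width: 0.0004
grasp_force: 3.4
time_s: 7.15
tool_pos: [0.5309, -0.0115, 0.0493]
tool_rot: [-179.8, 4.8, -174.9]
force: [-2.7, 1.1, -1.6]
grip_width: 0.0007
grasp_force: 1.3
cover c [ 0.6136 -0.0564] yaw 7.0 size [0.122 0.139]
BL [0.6649 0.0204] ledge x -0.1115
BR [ 0.6819 -0.1186] ledge x -0.0854
FL [0.5358 0.0046] ledge x -0.2392
FR [ 0.5529 -0.1344] ledge x -0.2131
centre [ 0.6089 -0.057 ] rel ledge 10.8 deg
t 7.25 tcp [ 0.5309 -0.0118  0.0496] [-179.8    4.9 -174.9] F [-2.2  1.3 -1.5]
[-0.07188019  0.05435567]
```

```bash
python3 -m creep '{"translation":[[-0.075,-0.002,0.012],[-0.075,-0.002,0.012],[-0.075,-0.002,0.012],[-0.075,-0.002,0.012],[-0.075,-0.002,0.012]],"turn":[[0,0,0],[0,0,0],[0,0,0],[0,0,0],[0,0,0]],"grip":[0,0,0,0,0]}'
python3 -m creep '{"translation":[[-0.03,0,0],[0,0,0]],"turn":[[0,0,0],[0,0,0]],"grip":[0,0]}'
python3 -c "
from look import *
c,a,R,o=fit((.62,-.058),0)
print((o['tool_pos'][:2]-c)@R)
t=c+R@[-.095,-.05];print(t)
p=o['tool_pos'];B=Rn.from_euler('xyz',o['tool_rot'],degrees=True).inv()
print(B.apply([*(R@[-.025,0]),0])/.08)
q=c+R@[-.098,.055]
print(B.apply([*(c+R@[-.1,-.055]-q),0])/.08, B.apply([*(R@[.01,0]),0])/.08)"
```

```text
time_s: 7.88
tool_pos: [0.5592, -0.0095, 0.0476]
tool_rot: [-179.9, 4.6, -174.9]
force: [-11.0, 1.3, 8.8]
grip_width: 0.0005
grasp_force: 5.4
time_s: 8.12
tool_pos: [0.5624, -0.0093, 0.0477]
tool_rot: [-179.9, 4.7, -174.9]
force: [-7.5, 1.7, 3.9]
grip_width: 0.0005
grasp_force: 3.5
cover c [ 0.6383 -0.0615] yaw 0.2 size [0.123 0.136]
BL [0.6984 0.0087] ledge x -0.0773
BR [ 0.6989 -0.1313] ledge x -0.0675
FL [0.5685 0.0082] ledge x -0.2069
FR [ 0.5689 -0.1318] ledge x -0.1972
centre [ 0.6337 -0.0615] rel ledge 4.0 deg
t 8.22 tcp [ 0.5624 -0.0093  0.0476] [-179.9    4.7 -174.9] F [-6.5  2.7  2.9]
[-0.07111578  0.0524769 ]
[ 0.53886705 -0.1118664 ]
[ 0.31030195  0.02648523 -0.02583569]
[ 0.14123053 -1.36793001 -0.00845062] [-0.12412078 -0.01059409  0.01033427]
```

```bash
python3 -m creep '{"translation":[[-0.09,-0.008,0.008],[-0.09,-0.008,0.008],[-0.09,-0.008,0.008],[0.2,0.02,-0.02],[0.2,0.02,-0.02]],"turn":[[0,0,0],[0,0,0],[0,0,0],[0,0,0],[0,0,0]],"grip":[0,0,0,0,0]}'
python3 -m creep '{"translation":[[0.06,-0.68,0],[0.06,-0.68,0],[0,0,0]],"turn":[[0,0,0],[0,0,0],[0,0,0]],"grip":[0,0,0]}'
python3 -c "
from look import *
c,a,R,o=fit((.645,-.062),-5)
print((o['tool_pos'][:2]-c)@R)
B=Rn.from_euler('xyz',o['tool_rot'],degrees=True).inv()
print(B.apply([*(R@[.01,0]),0])/.08,B.apply([*(c+R@[-.075,-.053]-o['tool_pos'][:2]),.047-o['tool_pos'][2]])/.08)"
```

```text
time_s: 8.85
tool_pos: [0.5547, -0.0101, 0.049]
tool_rot: [-179.7, 5.1, -174.9]
force: [1.0, 0.1, 0.3]
grip_width: 0.0005
grasp_force: 0.0
time_s: 9.22
tool_pos: [0.5542, -0.1259, 0.049]
tool_rot: [-179.5, 5.1, -175.4]
force: [-0.4, 0.0, 0.0]
grip_width: 0.0004
grasp_force: 0.0
cover c [ 0.6646 -0.067 ] yaw -5.6 size [0.107 0.135]
BL [ 0.7236 -0.0025] ledge x -0.0514
BR [ 0.7098 -0.1418] ledge x -0.0559
FL [0.5942 0.0103] ledge x -0.1814
FR [ 0.5805 -0.129 ] ledge x -0.1859
centre [ 0.652  -0.0658] rel ledge -1.8 deg
t 9.32 tcp [ 0.5542 -0.1199  0.0482] [-179.7    5.  -175. ] F [-0.2  0.4  0.6]
[-0.09202696 -0.06349546]
[-0.12239399 -0.02294001  0.01088421] [-0.23107895  0.08997204  0.03545537]
```

```bash
python3 -m creep '{"translation":[[-0.22,0.09,0.025],[-0.08,-0.012,0.007],[-0.08,-0.012,0.007],[-0.08,-0.008,0.007],[-0.08,-0.008,0.007]],"turn":[[0,0,0],[0,0,0],[0,0,0],[0,0,0],[0,0,0]],"grip":[0,0,0,0,0]}'
python3 -m creep '{"translation":[[-0.04,0,0],[0,0,0]],"turn":[[0,0,0],[0,0,0]],"grip":[0,0]}'
python3 -c "
from look import *
c,a,R,o=fit((.67,-.065),3)
print((o['tool_pos'][:2]-c)@R)
B=Rn.from_euler('xyz',o['tool_rot'],degrees=True).inv()
print(B.apply([*(R@[.01,0]),0])/.08,B.apply([*(c+R@[-.1,.055]-o['tool_pos'][:2]-R@[-.025,0]),0])/.08)"
```

```text
time_s: 9.95
tool_pos: [0.5932, -0.1111, 0.0459]
tool_rot: [-179.8, 4.4, -174.9]
force: [-9.4, -3.3, 5.7]
grip_width: 0.0
grasp_force: 4.8
time_s: 10.2
tool_pos: [0.5973, -0.1108, 0.046]
tool_rot: [-179.8, 4.6, -174.9]
force: [-6.2, -2.6, 3.3]
grip_width: 0.0004
grasp_force: 2.9
cover c [ 0.682  -0.0631] yaw 0.7 size [0.108 0.137]
BL [0.7341 0.0075] ledge x -0.0416
BR [ 0.7357 -0.1325] ledge x -0.0308
FL [0.6041 0.006 ] ledge x -0.1712
FR [ 0.6057 -0.134 ] ledge x -0.1604
centre [ 0.6699 -0.0632] rel ledge 4.5 deg
t 10.30 tcp [ 0.5973 -0.1109  0.046 ] [-179.8    4.6 -174.9] F [-5.6 -2.5  1.9]
[-0.07315285 -0.04678447]
[-0.12421974 -0.0097384   0.00998094] [-7.62982426e-02  1.27022576e+00  6.04589910e-04]
```

```bash
python3 -m creep '{"translation":[[-0.08,-0.008,0.006],[-0.05,-0.004,0.004],[0.18,0.02,-0.02],[0.18,0.02,-0.02],[-0.04,0.63,0]],"turn":[[0,0,0],[0,0,0],[0,0,0],[0,0,0],[0,0,0]],"grip":[0,0,0,0,0]}'
python3 -m creep '{"translation":[[-0.04,0.63,0],[0,0,0]],"turn":[[0,0,0],[0,0,0]],"grip":[0,0]}'
python3 -c "
from look import *
c,a,R,o=fit((.685,-.063),5)
print((o['tool_pos'][:2]-c)@R)
B=Rn.from_euler('xyz',o['tool_rot'],degrees=True).inv()
print(B.apply([*(R@[.01,0]),0])/.08,B.apply([*(c+R@[-.075,.053]-o['tool_pos'][:2]),.046-o['tool_pos'][2]])/.08)"
```

```text
time_s: 10.92
tool_pos: [0.5775, -0.0635, 0.0481]
tool_rot: [-179.7, 4.9, -175.3]
force: [0.4, 1.2, 0.1]
grip_width: 0.0007
grasp_force: 0.0
time_s: 11.18
tool_pos: [0.577, -0.0024, 0.0481]
tool_rot: [-180.0, 4.9, -174.4]
force: [0.5, -0.6, -0.6]
grip_width: 0.0004
grasp_force: 0.0
cover c [ 0.6909 -0.0599] yaw 4.4 size [0.11 0.14]
BL [0.7392 0.014 ] ledge x -0.0370
BR [ 0.7498 -0.1256] ledge x -0.0171
FL [0.6095 0.0041] ledge x -0.1657
FR [ 0.6202 -0.1355] ledge x -0.1458
centre [ 0.6797 -0.0607] rel ledge 8.2 deg
t 11.28 tcp [ 0.5772 -0.0081  0.0482] [-179.8    4.9 -174.8] F [ 0.3 -0.1  0.1]
[-0.0981646   0.06028235]
[-0.12453361 -0.00182878  0.01063182] [-0.28480223 -0.09516283  0.05203264]
```

```bash
python3 -m creep '{"translation":[[-0.27,-0.09,0.04],[-0.08,-0.003,0.007],[-0.08,-0.005,0.007],[-0.08,-0.008,0.007],[-0.08,-0.01,0.007]],"turn":[[0,0,0],[0,0,0],[0,0,0],[0,0,0],[0,0,0]],"grip":[0,0,0,0,0]}'
python3 -m creep '{"translation":[[0,0,0]],"turn":[[0,0,0]],"grip":[0]}'
python3 -c "
from look import *
c,a,R,o=fit((.69,-.063),-2)
print((o['tool_pos'][:2]-c)@R)
B=Rn.from_euler('xyz',o['tool_rot'],degrees=True).inv()
print(B.apply([*(R@[.01,0]),0])/.08)"
```

```text
time_s: 11.9
tool_pos: [0.6216, -0.0141, 0.0458]
tool_rot: [-179.9, 4.4, -175.0]
force: [-10.0, 2.9, 8.3]
grip_width: 0.0004
grasp_force: 5.1
time_s: 12.02
tool_pos: [0.623, -0.0142, 0.0458]
tool_rot: [-179.9, 4.5, -175.0]
force: [-6.4, 2.2, 3.5]
grip_width: 0.0004
grasp_force: 3.0
cover c [ 0.6997 -0.0643] yaw -0.2 size [0.124 0.137]
BL [0.761  0.0055] ledge x -0.0146
BR [ 0.7604 -0.1345] ledge x -0.0059
FL [0.631 0.006] ledge x -0.1444
FR [ 0.6304 -0.134 ] ledge x -0.1357
centre [ 0.6957 -0.0642] rel ledge 3.6 deg
t 12.12 tcp [ 0.6229 -0.0142  0.0458] [-179.9    4.5 -175. ] F [-6.3  1.8  3.1]
[-0.0729821   0.04977436]
[-0.12408945 -0.01137149  0.00987406]
```

```bash
python3 -m creep '{"translation":[[-0.07,-0.006,0.006],[-0.06,-0.006,0.005],[0,0,0]],"turn":[[0,0,0],[0,0,0],[0,0,0]],"grip":[0,0,0]}'
python3 -m creep '{"translation":[[-0.05,-0.006,0.003],[0,0,0]],"turn":[[0,0,0],[0,0,0]],"grip":[0,0]}'
python3 -c "
from look import *
c,a,R,o=fit((.70,-.066),-3)
print((o['tool_pos'][:2]-c)@R)"
```

```text
time_s: 12.5
tool_pos: [0.6333, -0.014, 0.0458]
tool_rot: [-179.9, 4.5, -175.0]
force: [-5.7, 1.0, 3.6]
grip_width: 0.0004
grasp_force: 3.3
time_s: 12.75
tool_pos: [0.6337, -0.014, 0.0455]
tool_rot: [-180.0, 4.1, -175.0]
force: [-16.7, 2.0, 11.7]
grip_width: 0.0005
grasp_force: 8.3
cover c [ 0.7074 -0.0662] yaw -2.8 size [0.125 0.138]
BL [7.722e-01 7.000e-04] ledge x -0.0032
BR [ 0.7653 -0.1391] ledge x -0.0008
FL [0.6423 0.0071] ledge x -0.1332
FR [ 0.6354 -0.1327] ledge x -0.1308
centre [ 0.7038 -0.066 ] rel ledge 1.0 deg
t 12.85 tcp [ 0.6337 -0.0139  0.0455] [-180.     4.1 -175. ] F [-16.4   2.8  11.1]
[-0.0726189   0.04854092]
```

```bash
python3 -m creep '{"translation":[[0.2,0.02,-0.02],[0.2,0.02,-0.02],[0.05,-0.6,0],[0.05,-0.6,0],[0,0,0]],"turn":[[0,0,0],[0,0,0],[0,0,0],[0,0,0],[0,0,0]],"grip":[0,0,0,0,0]}'
python3 -c "
from look import *
c,a,R,o=fit((.70,-.066),-3)
B=Rn.from_euler('xyz',o['tool_rot'],degrees=True).inv()
print(B.apply([*(R@[.01,0]),0])/.08,B.apply([*(c+R@[-.075,-.053]-o['tool_pos'][:2]),.046-o['tool_pos'][2]])/.08)"
```

```text
time_s: 13.48
tool_pos: [0.6073, -0.1178, 0.0471]
tool_rot: [-179.6, 4.9, -175.5]
force: [0.7, 0.8, 0.1]
grip_width: 0.0004
grasp_force: 0.0
cover c [ 0.7157 -0.0677] yaw -3.2 size [0.107 0.14 ]
BL [ 0.7722 -0.0008] ledge x -0.0031
BR [ 0.7643 -0.1406] ledge x -0.0017
FL [0.6424 0.0066] ledge x -0.1331
FR [ 0.6345 -0.1332] ledge x -0.1317
centre [ 0.7033 -0.067 ] rel ledge 0.6 deg
t 13.57 tcp [ 0.6079 -0.1116  0.0467] [-179.8    4.8 -175.1] F [-0.3  0.6  0.2]
[-0.1232996  -0.01766724  0.01049172] [-0.21260563 -0.06908786  0.02682807]
```

```bash
python3 -m creep '{"translation":[[-0.2,-0.05,0.02],[-0.05,-0.007,0.004],[-0.05,-0.007,0.004],[0,0,0]],"turn":[[0,0,0],[0,0,0],[0,0,0],[0,0,0]],"grip":[0,0,0,0]}'
python3 -m creep '{"translation":[[-0.04,-0.006,0.003],[0,0,0]],"turn":[[0,0,0],[0,0,0]],"grip":[0,0]}'
python3 -m creep '{"translation":[[-0.03,-0.004,0.002],[0,0,0]],"turn":[[0,0,0],[0,0,0]],"grip":[0,0]}'
python3 -c "
from look import *
fit((.70,-.066),-3)"
```

```text
time_s: 14.08
tool_pos: [0.6275, -0.1117, 0.0457]
tool_rot: [180.0, 4.2, -174.9]
force: [-14.2, 1.8, 10.5]
grip_width: 0.0005
grasp_force: 7.3
time_s: 14.32
tool_pos: [0.6277, -0.1117, 0.0455]
tool_rot: [179.9, 3.8, -174.9]
force: [-23.2, 2.7, 18.3]
grip_width: 0.0002
grasp_force: 11.5
time_s: 14.58
tool_pos: [0.6278, -0.1118, 0.0453]
tool_rot: [179.8, 3.6, -174.9]
force: [-28.4, 3.1, 22.8]
grip_width: 0.0006
grasp_force: 14.5
cover c [ 0.7157 -0.067 ] yaw -3.7 size [0.108 0.138]
BL [ 7.73e-01 -6.00e-04] ledge x -0.0022
BR [ 0.7639 -0.1403] ledge x -0.0021
FL [0.6433 0.0079] ledge x -0.1322
FR [ 0.6342 -0.1318] ledge x -0.1321
centre [ 0.7036 -0.0662] rel ledge 0.1 deg
t 14.68 tcp [ 0.6278 -0.1118  0.0453] [ 179.8    3.6 -174.9] F [-28.    2.9  22.1]
```

Firm contact at front right. One more check push on the front left, then I clear out.

```bash
python3 -m creep '{"translation":[[0.2,0.02,-0.02],[0.2,0.02,-0.02],[-0.02,0.61,0],[-0.02,0.61,0],[-0.2,-0.02,0.02]],"turn":[[0,0,0],[0,0,0],[0,0,0],[0,0,0],[0,0,0]],"grip":[0,0,0,0,0]}'
python3 -m creep '{"translation":[[-0.1,-0.01,0.008],[-0.05,-0.005,0.004],[0,0,0]],"turn":[[0,0,0],[0,0,0],[0,0,0]],"grip":[0,0,0]}'
python3 -m creep '{"translation":[[-0.05,-0.005,0.004],[0,0,0]],"turn":[[0,0,0],[0,0,0]],"grip":[0,0]}'
```

```text
time_s: 15.3
tool_pos: [0.6159, -0.008, 0.0466]
tool_rot: [180.0, 4.8, -174.4]
force: [1.0, -0.2, 0.0]
grip_width: 0.0003
grasp_force: 0.0
time_s: 15.68
tool_pos: [0.629, -0.0169, 0.0467]
tool_rot: [-179.8, 4.8, -175.0]
force: [-0.5, 0.5, -0.1]
grip_width: 0.0004
grasp_force: 0.0
time_s: 15.92
tool_pos: [0.6328, -0.0165, 0.0466]
tool_rot: [-179.8, 4.8, -175.0]
force: [-0.6, -0.0, -0.1]
grip_width: 0.0004
grasp_force: 0.3
```

```bash
python3 -m creep '{"translation":[[-0.05,-0.005,0.004],[-0.05,-0.005,0.004],[0,0,0]],"turn":[[0,0,0],[0,0,0],[0,0,0]],"grip":[0,0,0]}'
python3 -m creep '{"translation":[[-0.04,-0.004,0.003],[0,0,0]],"turn":[[0,0,0],[0,0,0]],"grip":[0,0]}'
python3 -m creep '{"translation":[[0.3,0.03,-0.03],[0.3,0.03,-0.03],[0,0,-0.7],[0,0,-0.7],[0.5,0,-0.5]],"turn":[[0,0,0],[0,0,0],[0,0,0],[0,0,0],[0,0,0]],"grip":[0,0,0,0,0]}'
python3 -m creep '{"translation":[[0.6,0.3,-0.2],[0,0,0],[0,0,0]],"turn":[[0,0,0],[0,0,0],[0,0,0]],"grip":[0,0,0]}'
python3 - <<'E'
from look import *
fit((.70,-.066),-3,'end')
t=cam('top');W=t['W'];print('ledge',ledgefit(W))
w=W.reshape(-1,3)
for nm,c,r in(('pot',(.686,.3507),.06),('roll',(.5834,-.3067),.045)):
    m=(w[:,2]>.015)&(np.hypot(w[:,0]-c[0],w[:,1]-c[1])<r); print(nm,rect(w[m]))
m=(w[:,2]>.012)&(abs(w[:,0]-.64)<.12)&(abs(w[:,1]+.21)<.056)&(w[:,2]<.07)&(w[:,0]<.75); print('term',rect(w[m]))
E
```

```text
time_s: 16.3
tool_pos: [0.6341, -0.0161, 0.0461]
tool_rot: [-180.0, 4.0, -175.0]
force: [-20.3, -0.5, 17.0]
grip_width: 0.0004
grasp_force: 10.1
time_s: 16.55
tool_pos: [0.6343, -0.0161, 0.0459]
tool_rot: [180.0, 3.6, -175.0]
force: [-28.3, 1.3, 22.7]
grip_width: 0.0005
grasp_force: 14.2
time_s: 17.18
tool_pos: [0.5457, -0.0193, 0.1993]
tool_rot: [-179.8, 5.2, -174.9]
force: [-0.1, -0.2, 0.9]
grip_width: 0.0005
grasp_force: 0.0
time_s: 17.55
tool_pos: [0.4929, -0.0002, 0.2079]
tool_rot: [-179.8, 4.9, -174.9]
force: [0.2, -0.9, 0.7]
grip_width: 0.0006
grasp_force: 0.0
cover c [ 0.716  -0.0659] yaw -3.4 size [0.108 0.138]
BL [0.773  0.0008] ledge x -0.0023
BR [ 0.7647 -0.139 ] ledge x -0.0014
FL [0.6432 0.0085] ledge x -0.1323
FR [ 0.6349 -0.1312] ledge x -0.1314
centre [ 0.704  -0.0652] rel ledge 0.4 deg
t 17.65 tcp [ 0.493  -0.0006  0.2071] [-179.8    4.8 -175. ] F [ 0.1 -0.1  1.1]
ledge [0.06551334 0.77553503]
pot (array([0.683 , 0.3469]), array([0.0706, 0.0709]), 8.81)
roll (array([ 0.5832, -0.3071]), array([0.0679, 0.0656]), 88.06)
term (array([ 0.6463, -0.2041]), array([0.1737, 0.0873]), 0.14)
```

View pics/end_t.png

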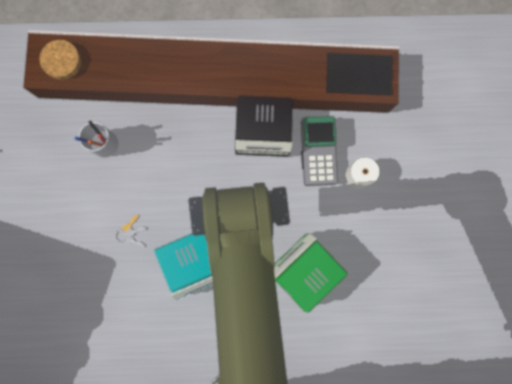

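The final picture shows the printer flush with the ledge at (264,125). The pot, keys, terminal and roll are where they were, and the hand is clear.

```bash
python3 -c "
from cell import env
print(env.sign_off())"
```

```text
the job is handed in; nothing more can be done
None
```

The printer is pushed square and its back is flush along the ledge, both back edges within about 2.5 mm by camera; the other items showed no movement, the hand is clear, and I handed the job in at about 18 s (no verdict was returned).

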